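Set the paper folder's gated selector to the far right slot

TASK

Set the paper folder on the printer cart to half fold: push its ball-knobbed selector lever across from the left-hand to the right-hand channel of the H-shaped gate, then forward (away from the operator's side) until it is fully home in the far right slot. Do not let it go into the near right slot, do not pull the knob up, and leave the stapler, pen cup and cartridge where they are. Finish clear of everything.

Things in the scene. Friction and masses are not known exactly. Their poses are not given: they have to be found in the camera images.
- folder: White desktop paper folder, fixed. Origin on the cart top under the centre of the H gate; x points forward (away from the operator's side and the robot), y left, z up. Selector housing around the origin: 180 (x) by 170 (y) mm, 75 tall. Folding unit to the right (y -87 to -357, x -100 to 160 mm): 100 tall, its paper guides 127 at x 50 to 150; a low lip reaches x = -149.
- gate_center (a point): Centre of the H gate, on top of the 6 mm aluminium gate plate, 75 mm above the cart; axes as the folder's. H opening: two channels along x, 18 mm wide, centred 22 mm left (y = 22) and right (y = -22), reaching x = -29 to 29 mm, joined by an 18 mm wide crossbar along y at x = 0. Four slots: near left, far left, near right, far right (the goal).
- third_slot (a point): Point on the gate plate's top face where the middle of the stem stands when the lever is home in the far right slot: 24 mm forward and 22 mm right of the gate centre.
- knob_center (a point): Centre of the black ball knob, 36 mm across (an 18 mm thick collar reaches 24 mm below the centre), on a 10 mm round steel stem pivoted 15 mm above the cart on the gate's axis, 125 mm below the knob centre. With fore = a, side = b it is, in the folder's frame, at x = 125 cos b sin a, y = -125 sin b, z = 15 + 125 cos b cos a mm: about 45 mm off centre in each channel and slot end.
- fore (a joint): Forward tilt of the lever, rad: 0 at the crossbar, positive forward (folder +x), negative toward the operator; slots end at about +0.40 and -0.40. It can cross only within about 0.06 of 0 and starts anywhere along the left channel. Friction (about 2 N at the knob) keeps it where it is left; no centring spring.
- side (a joint): Sideways tilt of the lever, rad: positive to the right (folder -y). Left channel about -0.37, right channel about +0.37 (play about 0.06 either way); stays where it is left.
- lift (a joint): How far the ball knob is pulled up along the stem, m: 0 at rest, up to 0.012; a spring holds it down (8 N to start). It must stay down.
- stapler: Chrome desk stapler, 135 by 34 mm, 52 mm tall, loose; origin at the centre of its underside, long axis x. Leave alone.
- pen_cup: Orange plastic pen cup, 76 mm across, 95 mm tall with pens up to 144 mm, loose; origin at the centre of its underside. Leave alone.
- cartridge: White print cartridge, 100 by 32 mm, 58 mm tall, loose; origin at the centre of its underside, long axis x. Leave alone.

How it is judged:
On the way, in this order (a step that is already met when the one before it is completed fails the run):
1. the lever has been pushed across into the right-hand channel (value of joint side above 0.24 rad), for 0.1 s.
2. the lever has been pushed forward, fully home in the far right slot (value of joint fore above 0.33 rad and value of joint side above 0.24 rad), for 0.1 s.
At the end, for the whole second after the job is handed in: The lever rests in the far right slot: fore above 0.33 rad (within about 8 mm of its stop, at the knob) and side above 0.24 rad, at rest, with the knob down (lift under 3 mm), and stapler, pen cup and cartridge within 20 mm of where they stood (all of step 2 and value of joint lift below 0.003 m and velocity of joint fore between -0.05 and 0.05 rad/s and distance of each of stapler, pen_cup, cartridge from where it was at the start of the episode below 0.02 m); the robot touches nothing.
It fails at once if the lever went into the near right slot (side above 0.2 rad with fore below -0.2 rad) (value of joint side above 0.2 rad and value of joint fore below -0.2 rad).
It fails at once if the knob was pulled up more than 4 mm (value of joint lift above 0.004 m).
It fails at once if the stapler was moved more than 20 mm or tipped (distance of stapler from where it was at the start of the episode above 0.02 m or angle between stapler's own z axis and vertical above 0.4 rad).
It fails at once if the pen cup was moved more than 20 mm or tipped (distance of pen_cup from where it was at the start of the episode above 0.02 m or angle between pen_cup's own z axis and vertical above 0.4 rad).
It fails at once if the cartridge was moved more than 20 mm or tipped (distance of cartridge from where it was at the start of the episode above 0.02 m or angle between cartridge's own z axis and vertical above 0.4 rad).
It also fails if it takes over 53 s, if anything falls off the work surface, if the arm or the gripper's body presses on something with over 40 N, if the wrist force passes 120 N, or if a joint passes its speed limit or range.

ROBOT

A 6-joint arm with a two-finger parallel gripper is mounted at the origin on the work surface. World frame = base frame: x ahead of the robot, y to its left, z up, the work surface at z = 0. Lengths are in m, angles in rad, forces in N, time in s.
With the tool pointing down it reaches from about 0.35 to 0.925 m from the base axis. Payload 6.4 kg.
Tool frame: the origin (TCP) lies between the finger pads; the fingertips stand 25 mm ahead of it and the grasp point (between the pads) lies 6 mm ahead of it; y points along the fingers, x is the direction in which the jaws open and shut, and the axes are right-handed (so a half turn about y gives the same grasp; the last joint's range is limited). The gripper opens to 94 mm and grips with 3 to 60 N. Pads are 16 mm wide; open, the fingers measure 119 mm over their backs; the gripper's body (75 mm by 177 mm) begins 78 mm behind the grasp point.
Start: joints at [1.032, 0.245, 1.558, -0, 1.339, -0.174], TCP at [0.232, 0.607, 0.23] pointing down, gripper open.
Joint ranges: [-3.13, 3.13], [-1.02, 2.26], [0.13, 2.54], [-0.95, 4.09], [0.21, 2.88], [-2.74, 2.74]. Speed limits (rad/s): [2.57, 2.57, 3.14, 3.14, 3.14, 3.14].

INTERFACE

Orientations are given as [roll, pitch, yaw] about the fixed x, y, z axes, in that order (R = Rz(yaw) Ry(pitch) Rx(roll)).
In Python, from bench import get_state, capture, manip gives the robot as it stands.
- The arm moves only by the tool servo_tool, never from a script. Its argument "targets" is a list of rows, each an object with "slide": the shift along the tool's x, y, z in cm, a list of three; "spin": the turn about the tool's y in degrees. In form: [{"slide": [dx, dy, dz], "spin": spin}, ...]. A call has exactly 5 rows; each row is the pose to reach, as a shift and turn from the pose commanded when the call began, along the tool's axes at that moment; what a row does not reach only later rows make up. A row lasts 1/10 s, in which the tool goes at most 50 mm and 8.59 degrees, less where a joint would pass 70% of its speed; a pose out of reach is approached as far as the arm can. A call with a gripper value outside its range is refused whole. "jaw" is the gripper command: -1 is fully open, 1 is shut, values between are in proportion, set as the call begins (left out, the last holds). The fingers move at their own pace and stop on an object; "force" is the grip in N (left out, the last holds). Time passes only in rows, so rows that repeat a pose let the fingers close, or fill a call up. It gives the time, the measured TCP pose, the force and the opening at its end, in the units of the state.
- get_state(): the state, without advancing time (a new reading comes with each control period).
- capture(name): name is "side" or "top" or "wrist"; returns a dict with "image" (384x512x3 uint8, red, green, blue), "z_map" (384x512 float32, m along the optical axis (not along the pixel's ray), 0 where there is no reading), "fx", "fy", "cx", "cy" (pixels), "k1" (the pictures are not rectified: a ray, as slopes to the right and down, at radius r is drawn at 1 + k1 r^2 times it, then the intrinsics apply), "R" (3x3) and "t" (3): a world point X has camera coordinates R X + t. Camera axes: x right, y down, z forward; pixel columns grow to the right and rows downward; lengths in m; the calibration is good to about 2 mm. A picture is of the moment at which its call begins.
- manip.job_done(): hands the job in, once; it reports no verdict.
The state is a dict: "t": time; "joint_pos": joint angles; "qvel": joint speeds; "joint_torque": joint torques, N m; "ee_pos": TCP position; "orientation": TCP orientation; "force": force on the tool from outside, world axes, zero at the start; "wrist_torque": the same for the moment, N m; "opening": finger opening in m.
Only numpy, scipy, OpenCV 4.12 (cv2) and the standard library are available. Lean on these libraries where they do the work, as an engineer would, in place of code of your own. Each camera call takes 0.05 s, during which the arm holds its last target.

## Working session

There is one attempt and no reset: what is moved stays moved. The work goes in short steps, Python scripts to look and compute and a tool call to move; the robot and the scene stay as the last step left them, time stands still between calls to the robot, and variables do not carry over. Pictures are saved under pics/ and viewed, and the job is handed in when it is done.

Besides the shell and the picture viewer there is one more tool, called after "Call:" as name([rows], argument=value, ...), one row to a line, values as JSON. servo_tool: Moves the arm, as the interface text tells. Its arguments: {"type":"object","properties":{"targets":{"type":"array"},"jaw":{"type":"number"},"force":{"type":"number"}},"required":["targets"]}

```bash
mkdir -p pics; ls; python3 - <<'E'
from bench import get_state, capture
import cv2,numpy as np
print(get_state())
for n in ["side","top","wrist"]:
    c=capture(n); cv2.imwrite(f"pics/{n}0.png",c["image"][:,:,::-1]); np.savez(f"pics/{n}0.npz",**c)
    print(n,c["fx"],c["cx"],c["cy"],c["k1"],c["R"].round(3).tolist(),c["t"],(-c["R"].T@c["t"]).round(3))
E
```

```text
pics
{'t': 0.0, 'joint_pos': array([ 1.03188443e+00,  2.45781931e-01,  1.55899243e+00, -4.26737666e-05,
        1.33868420e+00, -1.74080845e-01]), 'qvel': array([-0.00138692,  0.00211144,  0.00011541,  0.00034476,  0.00017897,
       -0.00035538]), 'joint_torque': array([ 1.95392313e-04, -4.15831017e+01, -3.14604771e+01,  6.85951137e-02,
        3.31752689e-02, -1.61021708e-04]), 'ee_pos': array([0.23162295, 0.60674672, 0.22937748]), 'orientation': array([-1.57051403,  0.0018449 ,  1.20597539]), 'force': array([-0.016448  , -0.68179117,  0.14920335]), 'wrist_torque': array([-0.02428339, -0.04310953, -0.03704745]), 'opening': 0.0939372887295058}
side 487.5744114574319 249.29500863771173 191.3111678567573 -0.07985653525568676 [[0.993, -0.119, -0.007], [-0.09, -0.708, -0.7], [0.079, 0.696, -0.714]] [-0.61271737  0.22546783  0.91228709] [ 0.557 -0.548  0.805]
top 378.25945319845755 253.42617533802692 197.54838283235074 -0.009364038126582585 [[0.005, -1.0, 0.002], [-0.982, -0.006, -0.187], [0.187, -0.001, -0.982]] [0.08340095 0.64692103 0.62895948] [0.518 0.088 0.738]
wrist 319.2213106536675 252.7707308108174 192.25117117161105 -0.061943735463200804 [[0.357, 0.934, -0.002], [0.897, -0.342, 0.282], [0.263, -0.102, -0.959]] [-0.65032202 -0.02895287  0.39345721] [0.155 0.638 0.384]
```

View pics/side0.png

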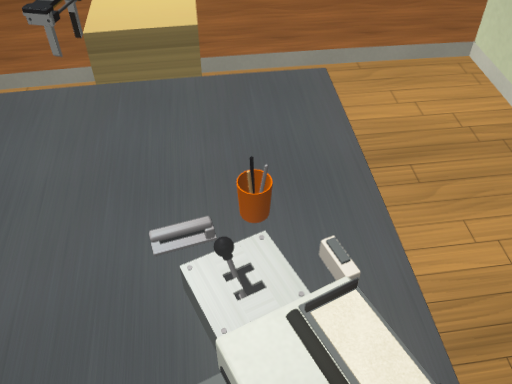

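View pics/top0.png

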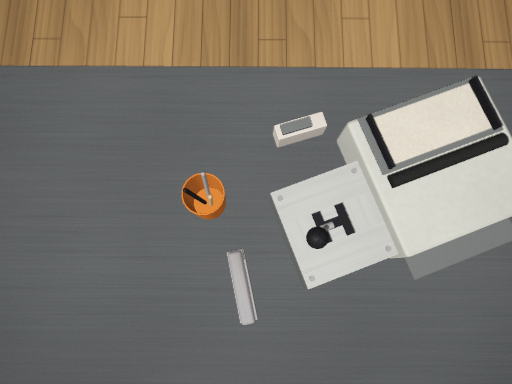

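View pics/wrist0.png

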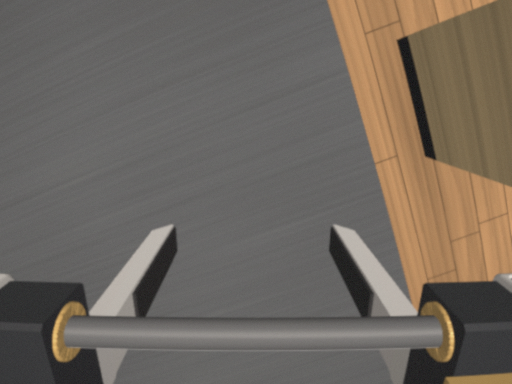

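```bash
cat > h.py <<'E'
import numpy as np,cv2
from bench import get_state,capture
def K(c): return np.array([[c["fx"],0,c["cx"]],[0,c["fy"],c["cy"]],[0,0,1.]])
def ray(c,u,v):
    p=cv2.undistortPoints(np.array([[[u,v]]],float),K(c),np.array([float(c["k1"]),0,0,0,0]))[0,0]
    R=np.array(c["R"]);t=np.array(c["t"])
    return -R.T@t, R.T@np.array([p[0],p[1],1.])
def plane(c,u,v,z):
    o,d=ray(c,u,v); return o+d*(z-o[2])/d[2]
def depthpt(c,u,v):
    o,d=ray(c,u,v); return o+d*float(c["z_map"][int(round(v)),int(round(u))])
def tri(rs):
    A=np.zeros((3,3));b=np.zeros(3)
    for o,d in rs:
        d=d/np.linalg.norm(d);P=np.eye(3)-np.outer(d,d);A+=P;b+=P@o
    x=np.linalg.solve(A,b)
    return x,[np.linalg.norm((np.eye(3)-np.outer(d,d)/(d@d))@(x-o)) for o,d in rs]
def proj(c,X):
    return cv2.projectPoints(np.array(X,float).reshape(-1,3),cv2.Rodrigues(np.array(c["R"]))[0],np.array(c["t"],float),K(c),np.array([float(c["k1"]),0,0,0,0]))[0].reshape(-1,2)
E
python3 - <<'E'
import cv2,numpy as np
a=cv2.imread("pics/top0.png")[150:300,260:410];cv2.imwrite("pics/topz.png",cv2.resize(a,None,fx=4,fy=4,interpolation=cv2.INTER_CUBIC))
a=cv2.imread("pics/side0.png")[220:370,170:320];cv2.imwrite("pics/sidez.png",cv2.resize(a,None,fx=4,fy=4,interpolation=cv2.INTER_CUBIC))
E
```

```text
(no output)
```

View pics/topz.png

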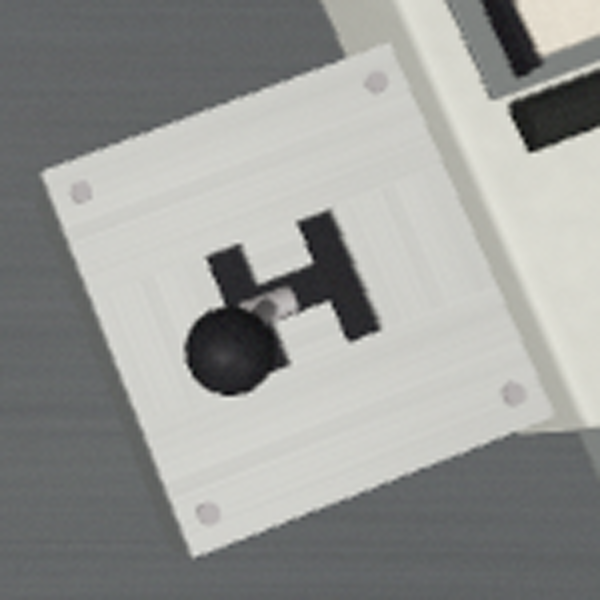

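View pics/sidez.png

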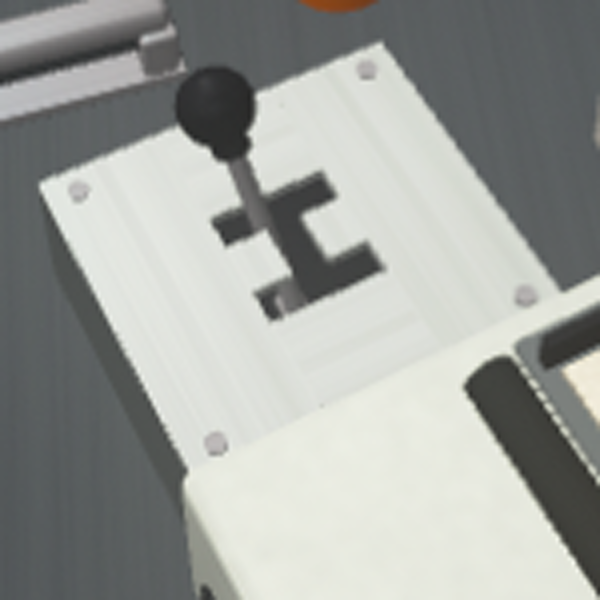

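```bash
cat > m.py <<'E'
from h import *
T=dict(np.load("pics/top0.npz"));S=dict(np.load("pics/side0.npz"))
def z2(p,o): return (p[0]+.5)/4-.5+o[0],(p[1]+.5)/4-.5+o[1]
def knobfit(c,x0,y0,w,off):
    g=cv2.cvtColor(c["image"],cv2.COLOR_RGB2GRAY)[y0:y0+w,x0:x0+w]
    return g
def pt(tp,sp):
    tp=z2(tp,(260,150));sp=z2(sp,(170,220))
    return tri([ray(T,*tp),ray(S,*sp)])
P=[]
for n,a,b in [("FL",(81,191),(367,70)),("FR",(376,81),(526,295)),("NR",(513,393),(215,443)),("NL",(207,513),(79,191)),("knob",(231,351),(215,107))]:
    x,e=pt(a,b);P.append(x);print(n,x.round(4),np.round(e,4), depthpt(T,*z2(a,(260,150))).round(4),depthpt(S,*z2(b,(170,220))).round(4))
P=np.array(P);c=P[:4].mean(0)
fx=(P[0]+P[1]-P[2]-P[3]);yaw=np.arctan2(fx[1],fx[0]);
fy=(P[0]+P[3]-P[1]-P[2]);yaw2=np.arctan2(-fy[0],fy[1])
print("center",c,"yaw",np.degrees(yaw),np.degrees(yaw2))
for i in range(4):print(np.linalg.norm(P[i]-P[(i+1)%4]))
yw=(yaw+yaw2)/2
R=np.array([[np.cos(yw),-np.sin(yw)],[np.sin(yw),np.cos(yw)]])
k=R.T@(P[4]-c)[:2];print("knob in folder",k,P[4][2]); b=-np.arcsin(k[1]/.125);print("side",b,"fore",np.arctan2(k[0],P[4][2]-c[2]+.060))
# H mask check in top
for nm,cam in (("T",T),("S",S)):
  im=cam["image"].copy()
  H=[(-29,31),(-29,13),(-9,13),(-9,-13),(-29,-13),(-29,-31),(29,-31),(29,-13),(9,-13),(9,13),(29,13),(29,31)]
  W=np.array([np.r_[c[:2]+R@(np.array(q)/1000),c[2]] for q in H])
  uv=proj(cam,W)
  x0,y0=(260,150) if nm=="T" else (170,220)
  z=cv2.resize(im[y0:y0+150,x0:x0+150],None,fx=4,fy=4,interpolation=cv2.INTER_CUBIC)[:,:,::-1].copy()
  cv2.polylines(z,[np.round((uv-[x0,y0]+.5)*4-.5).astype(np.int32)],True,(0,0,255),1)
  cv2.imwrite(f"pics/chk{nm}.png",z)
# others
for n,hsv in (("orange",((5,150,80),(20,255,255))),):
  m=cv2.inRange(cv2.cvtColor(T["image"],cv2.COLOR_RGB2HSV),*map(np.array,hsv))
  pts=np.argwhere(m); pts=pts[(pts[:,0]>150)&(pts[:,0]<240)&(pts[:,1]<260)]
  W=np.array([depthpt(T,u,v) for v,u in pts]);print(W.min(0),W.max(0))
for n,u,v in (("stapler a",236,252),("stapler b",248,322),("cart",300,128),("cart",276,140),("cart",325,118),("pen",186,192),("pen",204,176)):
  print(n,depthpt(T,u,v).round(3))
E
python3 m.py
```

```text
FL [0.6453 0.0398 0.0729] [0.0005 0.0005] [0.6438 0.0401 0.0779] [0.6454 0.0368 0.0768]
FR [ 0.6969 -0.0947  0.0734] [0.0006 0.0006] [ 0.695  -0.0934  0.0782] [ 0.6973 -0.0955  0.075 ]
NR [ 0.5562 -0.1487  0.0729] [0.0004 0.0004] [ 0.5556 -0.1473  0.0771] [ 0.5566 -0.1505  0.0761]
NL [ 0.5046 -0.0136  0.0719] [0.0007 0.0007] [ 0.5039 -0.0127  0.0785] [ 0.5054 -0.015   0.0738]
knob [ 0.5696 -0.0163  0.1274] [0.0006 0.0006] [ 0.5672 -0.0127  0.1487] [ 0.5699 -0.0287  0.1433]
center [ 0.60075352 -0.05432363  0.07277743] yaw 20.895249013293196 20.972708488036094
0.1440397275199343
0.15074938098729243
0.14466717883717095
0.1505306192678668
knob in folder [-0.01552588  0.04664504] 0.12740695701251875
side -0.3824130668067289 fore -0.1346247096970078
[0.51765666 0.08806783 0.00123172] [0.6837857  0.21162623 0.73846342]
stapler a [0.548 0.118 0.053]
stapler b [0.428 0.095 0.051]
cart [ 0.781 -0.     0.059]
cart [0.77  0.043 0.024]
cart [ 0.826 -0.06   0.001]
pen [0.64  0.196 0.138]
pen [0.667 0.168 0.136]
```

```bash
python3 -c "
import cv2,numpy as np
cv2.imwrite('pics/chk.png',cv2.resize(np.hstack([cv2.imread('pics/chkT.png'),cv2.imread('pics/chkS.png')]),(800,400)))"
```

```text
(no output)
```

View pics/chk.png

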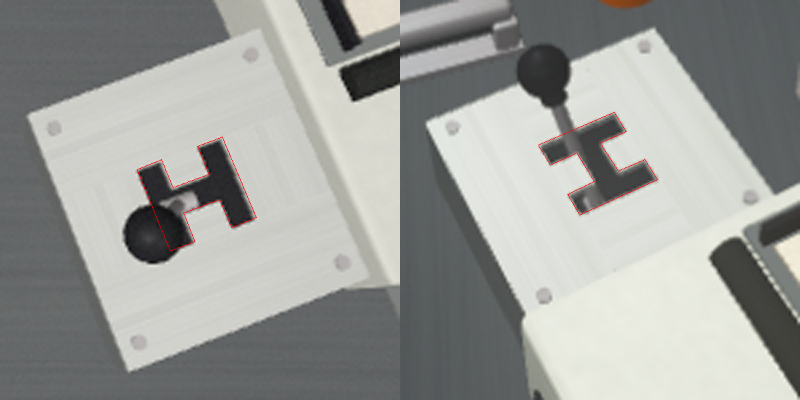

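```bash
cat > go.py <<'E'
import sys;from h import *
yw=np.radians(20.93);C=np.array([.6008,-.0543])
R2=np.array([[np.cos(yw),-np.sin(yw)],[np.sin(yw),np.cos(yw)]])
def state():
    s=get_state();r,p,y=s["orientation"]
    R=cv2.Rodrigues(np.array([0,0,y]))[0]@cv2.Rodrigues(np.array([0,p,0]))[0]@cv2.Rodrigues(np.array([r,0,0]))[0]
    return s,R
if __name__=="__main__":
    s,R=state();f=R2.T@(s["ee_pos"][:2]-C)*1000
    print("t",s["t"],"TCP folder mm",f.round(1),"z",s["ee_pos"][2].round(4),"yaw rel",np.degrees(s["orientation"][2]-yw).round(2),"F",s["force"].round(2),"open",s["opening"])
    if len(sys.argv)>3:
        x,y,z=map(float,sys.argv[1:4]);X=np.r_[C+R2@np.array([x,y])/1000,z/1000]
        print("slide cm",(R.T@(X-s["ee_pos"])*100).round(2))
E
python3 go.py -65 46 230
```

```text
t 0.15 TCP folder mm [-108.6  749.4] z 0.2296 yaw rel 48.17 F [0.2  0.14 0.22] open 0.09400963651163688
slide cm [-4.950e+01  2.000e-02 -5.016e+01]
```

Call:
servo_tool([
  {"slide": [-2.5, 0, -2.5], "spin": 8},
  {"slide": [-5.5, 0, -5.5], "spin": 16},
  {"slide": [-8.5, 0, -8.5], "spin": 24},
  {"slide": [-11.5, 0, -11.5], "spin": 32},
  {"slide": [-14, 0, -14], "spin": 40},
], jaw=1, force=10)

```text
t: 0.65
ee_pos: [0.313, 0.4246, 0.2301]
orientation: [-1.571, 0.001, 0.502]
force: [-0.8, -0.2, -0.2]
opening: 0.0576
```

```bash
python3 go.py -65 46 230
```

```text
t 0.65 TCP folder mm [-97.7 550.1] z 0.2301 yaw rel 7.82 F [-0.77 -0.24 -0.23] open 0.05760881599925002
slide cm [-3.620e+00  3.000e-02 -5.038e+01]
```

Call:
servo_tool([
  {"slide": [-0.3, 0, -4], "spin": 4},
  {"slide": [-0.8, 0, -8.5], "spin": 8},
  {"slide": [-1.2, 0, -13], "spin": 8},
  {"slide": [-1.6, 0, -17.5], "spin": 8},
  {"slide": [-2, 0, -22], "spin": 8},
])

```text
t: 1.15
ee_pos: [0.4024, 0.2229, 0.2304]
orientation: [-1.571, -0.0, 0.369]
force: [1.2, -0.1, 1.1]
opening: 0.0172
```

```bash
python3 go.py -65 46 230
```

```text
t 1.15 TCP folder mm [-86.3 329.7] z 0.2304 yaw rel 0.19 F [ 1.15 -0.11  1.14] open 0.017161125186667375
slide cm [  2.03   0.04 -28.38]
```

Call:
servo_tool([
  {"slide": [0.4, 0, -4.5], "spin": 0},
  {"slide": [0.8, 0, -9], "spin": 0},
  {"slide": [1.2, 0, -13.5], "spin": 0},
  {"slide": [1.6, 0, -18], "spin": 0},
  {"slide": [2, 0, -22], "spin": 0},
])

```text
t: 1.65
ee_pos: [0.5005, 0.0244, 0.2304]
orientation: [-1.571, -0.0, 0.367]
force: [-0.2, 0.6, 0.9]
opening: 0.0006
```

Call:
servo_tool([
  {"slide": [0, 0, -3], "spin": 0},
  {"slide": [0, 0, -6.2], "spin": 0},
  {"slide": [0, 0, -6.2], "spin": 0},
  {"slide": [0, 0, -6.2], "spin": 0},
  {"slide": [0, 0, -6.2], "spin": 0},
])

```text
t: 2.15
ee_pos: [0.5219, -0.0304, 0.2302]
orientation: [-1.57, 0.0, 0.369]
force: [-0.3, 0.3, 0.7]
opening: 0.0004
```

```bash
python3 go.py -65 46 145; python3 - <<'E'
from h import *
a=[]
for n in ["side","top","wrist"]:
    c=capture(n); np.savez(f"pics/{n}1.npz",**c); cv2.imwrite(f"pics/{n}1.png",c["image"][:,:,::-1]);a.append(c["image"][:,:,::-1])
cv2.imwrite("pics/all1.png",cv2.resize(np.vstack([np.hstack(a[:2]),np.hstack([a[2],a[2]])]),(800,600)))
E
```

```text
t 2.15 TCP folder mm [-65.1  50.5] z 0.2302 yaw rel 0.22 F [-0.32  0.34  0.72] open 0.0004488102530942208
slide cm [ 0.01  8.52 -0.45]
```

View pics/all1.png

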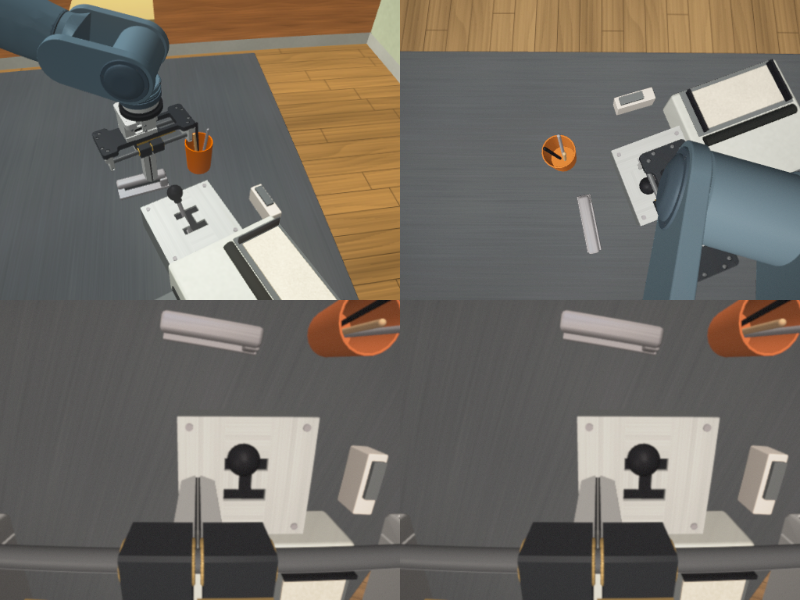

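Call:
servo_tool([
  {"slide": [0, 3, -0.2], "spin": 0},
  {"slide": [0, 6, -0.4], "spin": 0},
  {"slide": [0, 9, -0.4], "spin": 0},
  {"slide": [0, 9, -0.4], "spin": 0},
  {"slide": [0, 9, -0.4], "spin": 0},
])

```text
t: 2.8
ee_pos: [0.5238, -0.0346, 0.1409]
orientation: [-1.571, 0.0, 0.369]
force: [0.4, -1.6, -0.0]
opening: 0.0006
```

```bash
python3 go.py -31 46 140; python3 - <<'E'
from h import *
a=[]
for n in ["side","wrist"]:
    c=capture(n); np.savez(f"pics/{n}2.npz",**c); a.append(c["image"][:,:,::-1])
a[0]=cv2.resize(a[0][200:350,100:300],(512,384),interpolation=cv2.INTER_CUBIC)
cv2.imwrite("pics/all2.png",cv2.resize(np.hstack(a),(800,300)))
E
```

```text
t 2.8 TCP folder mm [-64.9  45.9] z 0.1409 yaw rel 0.21 F [ 0.36 -1.57 -0.03] open 0.0005829735671886588
slide cm [ 3.39  0.08 -0.  ]
```

View pics/all2.png

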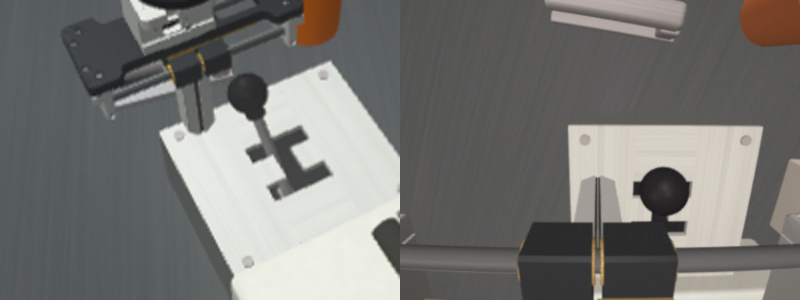

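Call:
servo_tool([
  {"slide": [1, 0, 0], "spin": 0},
  {"slide": [1.7, 0, 0], "spin": 0},
  {"slide": [2.3, 0, 0], "spin": 0},
  {"slide": [2.8, 0, 0], "spin": 0},
  {"slide": [3.2, 0, 0], "spin": 0},
])

```text
t: 3.4
ee_pos: [0.5541, -0.0235, 0.1406]
orientation: [-1.571, 0.0, 0.368]
force: [-2.6, -1.8, 1.2]
opening: 0.0005
```

```bash
python3 go.py; cat > look.py <<'E'
import sys;from h import *;from go import C,R2
# knob position: dark blob in side view nearest knob, with z from lever sphere; plus wrist view
k=sys.argv[1];a=[];rays=[]
def blob(c,guess):
    g=c["image"].max(2);p=proj(c,[guess])[0];r=int(c["fx"]*.018/(np.array(c["R"])@guess+c["t"])[2]+.5)
    m=(g<60).astype(np.uint8);m=cv2.morphologyEx(m,cv2.MORPH_OPEN,cv2.getStructuringElement(cv2.MORPH_ELLIPSE,(int(r*1.3)|1,)*2))
    n,l,st,ce=cv2.connectedComponentsWithStats(m)
    best=None
    for i in range(1,n):
        d=np.linalg.norm(ce[i]-p)
        if d<3*r and abs(np.sqrt(st[i,4]/np.pi)-r)<.35*r and (best is None or d<best[0]):best=(d,ce[i],st[i],r)
    return best
g=np.r_[C+R2@np.array([float(sys.argv[2]),float(sys.argv[3])])/1000,.135]
for n in ["side","wrist"]:
    c=capture(n); np.savez(f"pics/{n}{k}.npz",**c); im=c["image"][:,:,::-1].copy()
    b=blob(c,g)
    if b is not None:
        rays.append(ray(c,*b[1]));cv2.circle(im,tuple(int(v) for v in b[1]),3,(0,0,255),-1)
        print(n,"px",b[1].round(1),"bbox",b[2],"r exp",b[3]); X=plane(c,*b[1],.135);print("  at z.135 folder mm",(R2.T@(X[:2]-C)*1000).round(1))
    a.append(im)
if len(rays)==2:
    X,e=tri(rays);print("tri folder mm",(R2.T@(X[:2]-C)*1000).round(1),"z",X[2].round(4),"err",np.round(e,4))
    q=R2.T@(X[:2]-C);print("side %.3f fore %.3f"%(-np.arcsin(q[1]/.125),np.arctan2(q[0],X[2]-.015)))
a[0]=cv2.resize(a[0][200:350,100:300],(512,384),interpolation=cv2.INTER_CUBIC)
cv2.imwrite(f"pics/all{k}.png",cv2.resize(np.hstack(a),(800,300)))
E
python3 look.py 3 0 45
```

```text
t 3.4 TCP folder mm [-32.6  45.5] z 0.1406 yaw rel 0.18 F [-2.64 -1.75  1.18] open 0.0004907439666751887
side px [231.  245.6] bbox [224 238  15  16 179] r exp 10
  at z.135 folder mm [-4.8 36.4]
wrist px [301.5 306.2] bbox [ 261  283   82   46 3115] r exp 32
  at z.135 folder mm [-3. 12.]
tri folder mm [-8.  24.6] z 0.1516 err [0.002 0.002]
side -0.198 fore -0.059
```

View pics/all3.png

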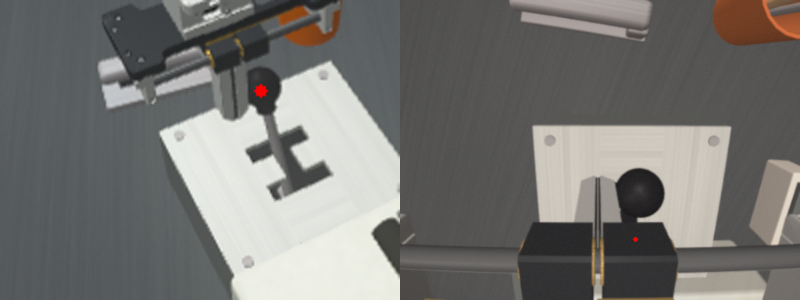

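```bash
cat > fit.py <<'E'
import sys;from h import *;from go import C,R2
# knob outline by circle (Hough) in saved pictures
k=sys.argv[1];rays=[]
for n,a in (("side",sys.argv[2:4]),("wrist",sys.argv[4:6])):
    c=dict(np.load(f"pics/{n}{k}.npz"));u,v=map(float,a);R=12 if n=="side" else 36
    w=int(R*1.8);x0,y0=int(u)-w,int(v)-w
    g=cv2.cvtColor(c["image"],cv2.COLOR_RGB2GRAY)[y0:y0+2*w,x0:x0+2*w];s=4
    g=cv2.resize(g,None,fx=s,fy=s,interpolation=cv2.INTER_CUBIC)
    h=cv2.HoughCircles(g,cv2.HOUGH_GRADIENT,1,200,param1=120,param2=10,minRadius=int(R*s*.7),maxRadius=int(R*s*1.25))
    x,y,r=h[0,0];x=(x+.5)/s-.5+x0;y=(y+.5)/s-.5+y0
    print(n,x,y,r/s,"r pred %.1f"%(c["fx"]*.018/(c["R"]@np.r_[C,.135]+c["t"])[2]));rays.append(ray(c,x,y))
X,e=tri(rays);q=R2.T@(X[:2]-C);print("folder mm",(q*1000).round(1),"z",X[2].round(4),"err",np.round(e,4))
print("side %.3f fore %.3f"%(-np.arcsin(q[1]/.125),np.arctan2(q[0],X[2]-.015)))
E
python3 fit.py 3 232 244 307 246
```

```text
side 230.0 243.25 10.15 r pred 10.6
wrist 305.75 247.25 32.275 r pred 30.2
folder mm [-1.5 47. ] z 0.1278 err [0.0002 0.0002]
side -0.386 fore -0.014
```

Call:
servo_tool([
  {"slide": [0.15, 0, 0], "spin": 0},
  {"slide": [-1, 0, 0], "spin": 0},
  {"slide": [-3.5, 0, 0], "spin": 0},
  {"slide": [-3.5, 0, 2.5], "spin": 0},
  {"slide": [-3.5, 0, 5.2], "spin": 0},
])

```text
t: 4.0
ee_pos: [0.5012, 0.0121, 0.1402]
orientation: [-1.571, -0.0, 0.366]
force: [0.6, -0.5, -0.6]
opening: 0.0005
```

Call:
servo_tool([
  {"slide": [0, 0, 0], "spin": 0},
  {"slide": [2.2, 0, 0], "spin": 0},
  {"slide": [4.4, 0, 0], "spin": 0},
  {"slide": [6.6, 0, 0], "spin": 0},
  {"slide": [6.6, 0, 0], "spin": 0},
])

```text
t: 4.5
ee_pos: [0.5656, 0.0357, 0.1407]
orientation: [-1.572, -0.001, 0.369]
force: [-0.7, -0.3, -0.9]
opening: 0.0004
```

```bash
python3 go.py 0 0 141; python3 look.py 4 0 46
```

```text
t 4.5 TCP folder mm [-0.7 96.6] z 0.1407 yaw rel 0.2 F [-0.67 -0.34 -0.92] open 0.0004368051589692471
slide cm [ 0.04 -0.02 -9.66]
side px [231.2 245.4] bbox [223 238  17  16 190] r exp 10
  at z.135 folder mm [-4.4 36.5]
wrist px [301.5 306.5] bbox [ 261  286   82   42 3059] r exp 30
  at z.135 folder mm [27.2 63.4]
tri folder mm [16.7 52.3] z 0.1147 err [0.0141 0.0141]
side -0.432 fore 0.166
```

View pics/all4.png

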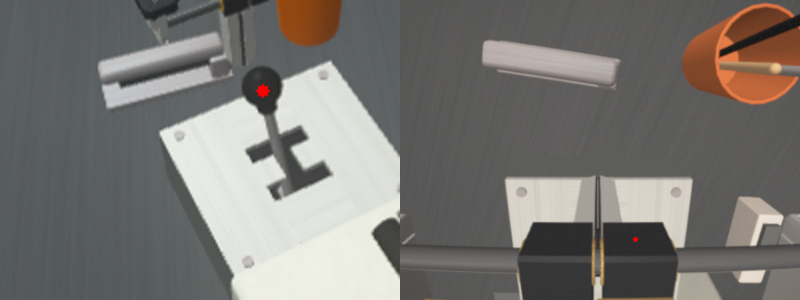

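```bash
python3 - <<'E'
from h import *;from go import C,R2
c=dict(np.load("pics/side4.npz"))
g=cv2.cvtColor(c["image"],cv2.COLOR_RGB2GRAY)[220:270,205:255];g=cv2.resize(g,None,fx=4,fy=4,interpolation=cv2.INTER_CUBIC)
h=cv2.HoughCircles(g,cv2.HOUGH_GRADIENT,1,200,param1=120,param2=10,minRadius=32,maxRadius=50);print(h)
x,y,r=h[0,0];x=(x+.5)/4-.5+205;y=(y+.5)/4-.5+220
for z in(.128,.131):print(x,y,R2.T@(plane(c,x,y,z)[:2]-C)*1000)
E
```

```text
[[[103.5  91.5  41.9]]]
230.5 242.5 [-0.30968044 47.94866178]
230.5 242.5 [-1.27208118 45.76380463]
```

Call:
servo_tool([
  {"slide": [0, 0, -1.5], "spin": 0},
  {"slide": [0, 0, -2.5], "spin": 0},
  {"slide": [0, 0, -3.5], "spin": 0},
  {"slide": [0, 0, -4.5], "spin": 0},
  {"slide": [0, 0, -5.5], "spin": 0},
])

```text
t: 5.1
ee_pos: [0.584, -0.0162, 0.1407]
orientation: [-1.571, -0.0, 0.368]
force: [-0.8, 1.2, 2.0]
opening: 0.0006
```

```bash
python3 go.py; python3 look.py 5 0 15
```

```text
t 5.1 TCP folder mm [-2.1 41.6] z 0.1407 yaw rel 0.15 F [-0.84  1.16  2.01] open 0.0006414509248395222
wrist px [302.  306.7] bbox [ 261  285   83   45 3176] r exp 31
  at z.135 folder mm [27.5  6.3]
```

View pics/all5.png

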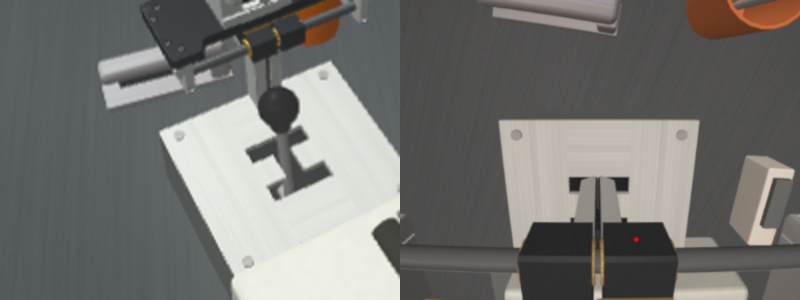

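Call:
servo_tool([
  {"slide": [0, 0, -1.2], "spin": 0},
  {"slide": [0, 0, -2.4], "spin": 0},
  {"slide": [0, 0, -3.6], "spin": 0},
  {"slide": [0, 0, -4.8], "spin": 0},
  {"slide": [0, 0, -5.7], "spin": 0},
])

```text
t: 5.7
ee_pos: [0.6041, -0.0694, 0.1397]
orientation: [-1.57, 0.001, 0.368]
force: [-0.9, 2.4, -1.8]
opening: 0.0007
```

```bash
python3 go.py; python3 look.py 6 0 -45
```

```text
t 5.7 TCP folder mm [ -2.3 -15.3] z 0.1397 yaw rel 0.14 F [-0.89  2.44 -1.83] open 0.0006647791907408092
```

View pics/all6.png

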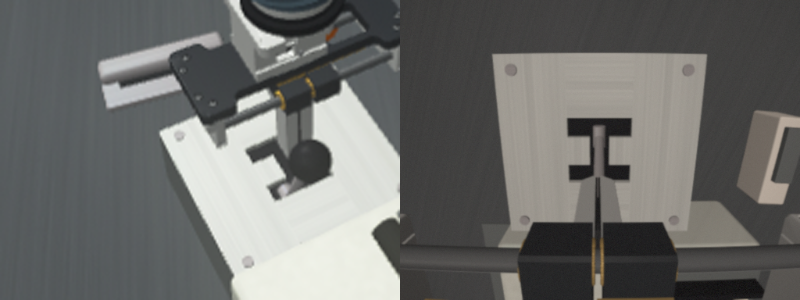

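Call:
servo_tool([
  {"slide": [0, 0, -0.3], "spin": 0},
  {"slide": [0, 0, -0.3], "spin": 0},
  {"slide": [0, 0, 1.5], "spin": 0},
  {"slide": [0, 0, 3.5], "spin": 0},
  {"slide": [-1, 0, 3.5], "spin": 0},
])

```text
t: 6.3
ee_pos: [0.5815, -0.0363, 0.1406]
orientation: [-1.571, -0.0, 0.372]
force: [0.2, 0.2, 0.4]
opening: 0.0006
```

Call:
servo_tool([
  {"slide": [-2.5, 0, 0], "spin": 0},
  {"slide": [-5.3, 0, 0], "spin": 0},
  {"slide": [-5.3, 0, -2], "spin": 0},
  {"slide": [-5.3, 0, -4], "spin": 0},
  {"slide": [-5.3, 0, -6.4], "spin": 0},
])

```text
t: 6.8
ee_pos: [0.5572, -0.1194, 0.1413]
orientation: [-1.572, -0.002, 0.369]
force: [0.4, 0.5, -0.4]
opening: 0.0005
```

```bash
python3 go.py -31 -45 140; python3 look.py 7 0 -45
```

```text
t 6.8 TCP folder mm [-64.  -45.3] z 0.1413 yaw rel 0.2 F [ 0.42  0.5  -0.42] open 0.00048580072340343903
slide cm [3.3  0.14 0.02]
wrist px [362.9 241.9] bbox [ 332  210   63   63 3094] r exp 32
  at z.135 folder mm [ -2.  -41.5]
```

View pics/all7.png

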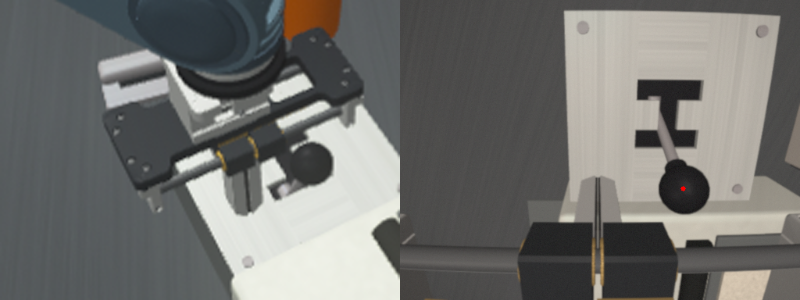

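Call:
servo_tool([
  {"slide": [1.5, 0, 0], "spin": 0},
  {"slide": [2.8, 0, 0], "spin": 0},
  {"slide": [3.8, 0, 0], "spin": 0},
  {"slide": [4.8, 0, 0], "spin": 0},
  {"slide": [5.6, 0, 0], "spin": 0},
])

```text
t: 7.4
ee_pos: [0.6089, -0.0975, 0.1405]
orientation: [-1.571, 0.0, 0.369]
force: [-2.2, -1.4, 1.7]
opening: 0.0007
```

Call:
servo_tool([
  {"slide": [0.6, 0, 0], "spin": 0},
  {"slide": [1.2, 0, 0], "spin": 0},
  {"slide": [1.6, 0, 0], "spin": 0},
  {"slide": [1.9, 0, 0], "spin": 0},
  {"slide": [2.0, 0, 0], "spin": 0},
])

```text
t: 7.9
ee_pos: [0.6266, -0.0905, 0.14]
orientation: [-1.57, 0.001, 0.368]
force: [-0.9, -0.3, -1.4]
opening: 0.0003
```

```bash
python3 go.py; python3 look.py 8 40 -45
```

```text
t 7.9 TCP folder mm [ 11.2 -43.1] z 0.14 yaw rel 0.17 F [-0.87 -0.29 -1.42] open 0.00034099106430409576
wrist px [304.4 246.9] bbox [ 277  217   57   61 2742] r exp 32
  at z.135 folder mm [ 40.  -37.7]
```

View pics/all8.png

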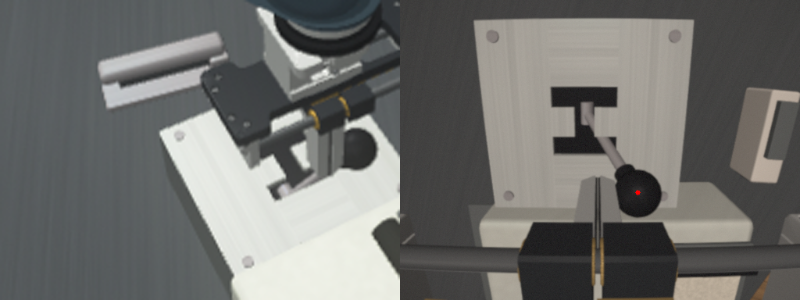

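Call:
servo_tool([
  {"slide": [0.1, 0, 0], "spin": 0},
  {"slide": [0.2, 0, 0], "spin": 0},
  {"slide": [0.3, 0, 0], "spin": 0},
  {"slide": [0.3, 0, 0], "spin": 0},
  {"slide": [0.3, 0, 0], "spin": 0},
])

```text
t: 8.5
ee_pos: [0.629, -0.0898, 0.1402]
orientation: [-1.57, 0.002, 0.368]
force: [-4.5, -1.8, -0.8]
opening: 0.0005
```

```bash
python3 go.py
```

```text
t 8.5 TCP folder mm [ 13.7 -43.2] z 0.1402 yaw rel 0.17 F [-4.46 -1.82 -0.76] open 0.0005126359442494208
```

Call:
servo_tool([
  {"slide": [0.1, 0, 0], "spin": 0},
  {"slide": [0.2, 0, 0], "spin": 0},
  {"slide": [0.2, 0, 0], "spin": 0},
  {"slide": [0.2, 0, 0], "spin": 0},
  {"slide": [0.2, 0, 0], "spin": 0},
])

```text
t: 9.0
ee_pos: [0.6299, -0.0895, 0.14]
orientation: [-1.57, 0.004, 0.368]
force: [-9.1, -3.4, 0.3]
opening: 0.0
```

```bash
python3 go.py
```

```text
t 9.0 TCP folder mm [ 14.6 -43.3] z 0.14 yaw rel 0.17 F [-9.08 -3.36  0.31] open 3.346655967705601e-05
```

At the stop (force rises with little motion). Retract straight back, then up and away.

Call:
servo_tool([
  {"slide": [-1, 0, 0], "spin": 0},
  {"slide": [-3, 0, 0], "spin": 0},
  {"slide": [-6, 0, 0], "spin": 0},
  {"slide": [-8, -2, 0], "spin": 0},
  {"slide": [-8, -6, 0], "spin": 0},
])

```text
t: 9.5
ee_pos: [0.5538, -0.1175, 0.1982]
orientation: [-1.567, 0.003, 0.367]
force: [1.3, 0.5, -0.2]
opening: 0.0005
```

Call:
servo_tool([
  {"slide": [0, -4, 0], "spin": 0},
  {"slide": [-3, -6, 3], "spin": 0},
  {"slide": [-6, -6, 7], "spin": 0},
  {"slide": [-8, -6, 11], "spin": 0},
  {"slide": [-8, -6, 15], "spin": 0},
])

```text
t: 10.0
ee_pos: [0.4272, -0.0061, 0.2615]
orientation: [-1.573, -0.005, 0.366]
force: [1.6, 0.7, 0.2]
opening: 0.0006
```

Call:
servo_tool([
  {"slide": [0, 0, 4], "spin": 0},
  {"slide": [0, 0, 8], "spin": 0},
  {"slide": [0, 0, 12], "spin": 0},
  {"slide": [0, 0, 15], "spin": 0},
  {"slide": [0, 0, 15], "spin": 0},
])

```text
t: 10.5
ee_pos: [0.3738, 0.1359, 0.2615]
orientation: [-1.571, -0.005, 0.373]
force: [0.5, -0.4, 0.2]
opening: 0.0006
```

```bash
python3 go.py; python3 - <<'E'
from h import *
a=[]
for n in ["side","top"]:
    c=capture(n); np.savez(f"pics/{n}9.npz",**c); a.append(c["image"][:,:,::-1])
cv2.imwrite("pics/all9.png",cv2.resize(np.hstack(a),(800,300)))
for n,i in zip(("side","top"),a):
    o=dict(np.load(f"pics/{n}0.npz"))["image"][:,:,::-1].astype(int);d=np.abs(i.astype(int)-o).max(2)
    cv2.imwrite(f"pics/diff_{n}.png",np.clip(d*3,0,255).astype(np.uint8))
E
```

```text
t 10.5 TCP folder mm [-144.1  258.8] z 0.2615 yaw rel 0.46 F [ 0.47 -0.44  0.19] open 0.0006262080753951249
```

View pics/all9.png

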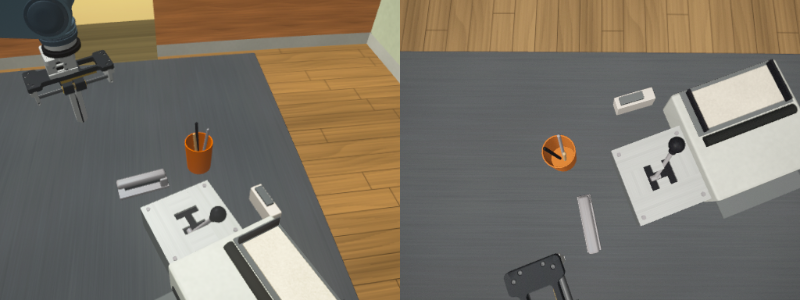

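View pics/diff_side.png

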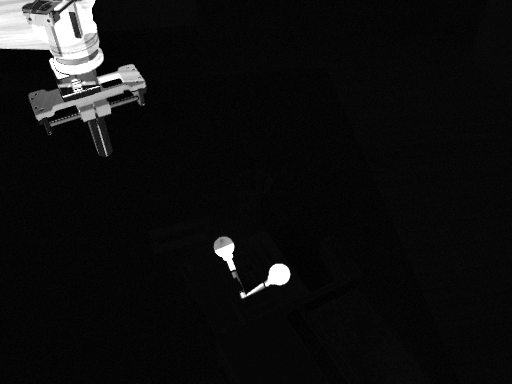

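Only the lever has moved, and the loose objects are unchanged. The knob is at about (279,274) in the side view and (353,186) in the top view; next I measure its angles.

```bash
sed 's/"wrist",sys/"top",sys/; s/R=12 if n=="side" else 36/R=11/' fit.py > fit2.py; python3 fit2.py 9 279 274 353 186; python3 go.py
```

```text
side 279.25 273.5 10.675 r pred 10.6
top 354.0 185.0 10.8 r pred 11.2
folder mm [ 44.1 -45.5] z 0.1212 err [0.0009 0.0009]
side 0.373 fore 0.394
t 10.6 TCP folder mm [-144.   256.4] z 0.2613 yaw rel 0.26 F [0.01 0.33 0.6 ] open 0.0005552686030191257
```

```bash
python3 -c "
from bench import manip;print(manip.job_done())"
```

```text
the job is handed in; nothing more can be done
None
```

The selector lever is in the far right slot and the job is handed in; it reports no verdict, so this rests on my own checks. I used the closed fingers to push the knob from behind to the crossbar, from the left across into the right-hand channel, and then from behind forward. I stopped when the force rose to about 10 N with almost no further motion, then backed off.

**Last checks, from the side and top views at 10.6 s:**
- **Lever angles:** fore is about 0.39 rad and side about 0.37 rad, both above the required limits.
- **Knob height:** 121 mm measured against about 122.5 mm expected, so the knob is down.
- **Loose objects:** comparing the side picture with the one from the start shows only the lever and the arm changed. The stapler, pen cup and cartridge did not visibly move; I did not inspect the same comparison for the top view.
- **Robot:** it stands well clear, with less than 1 N at the wrist.

**A check that failed:** my automatic knob finder picked out the gripper body in some wrist pictures taken during the move. I discarded those readings and measured the knob by fitting a circle, or judged it from the tool position.

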